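# Load the fuller washer tin against the sprung stop

## Task

Two look-alike closed tins of washers stand on the bench: lift them to feel which one is heavier. Stand the heavier one in the dispenser channel and slide it gently along against the sprung stop until the orange pad has given by about a centimetre, without ramming it solid, then let go and leave it upright, bearing on the pad; stand the lighter one upright in the yellow refill tray. Do not drop or knock over the tins, and leave the other things where they are.

Things in the scene. Friction and masses are not known exactly. Their poses are not given: they have to be found in the camera images.
- tin_a: one of two identical closed square tins of washers, red with a white band and brass-coloured lid, 60 x 60 x 86 mm high; origin at the centre of its underside, z up, x and y square to its faces; stands upright, turned up to 0.5 rad. Grip it by opposite faces, high up. Either may be the heavier, by at least 200 g; neither is over 900 g. Contents shift only 1 mm
- tin_b: one of two identical closed square tins of washers, red with a white band and brass-coloured lid, 60 x 60 x 86 mm high; origin at the centre of its underside, z up, x and y square to its faces; stands upright, turned up to 0.5 rad. Grip it by opposite faces, high up. Either may be the heavier, by at least 200 g; neither is over 900 g. Contents shift only 1 mm
- channel: dispenser channel, fixed: plywood plate 110 wide, 6 mm thick (x -105 to +145 mm), with two aluminium rails along its x, 14 mm high on the plate, 68 mm between inner faces, x = -100 to +80 mm. Origin midway between the rails on the plate's underside. Open mouth at -x, sprung stop at +x. A tin goes in from above, faces along the rails, and slides to +x
- load_spot (a point): point on top of the channel's plate, midway between the rails, 55 mm towards the mouth (-x) from the channel's origin: a tin put down centred here is clear of the orange pad at every setting of it, by 45 to 75 mm; axes as the channel's
- stop: blue bracket 22 x 75 x 28 mm high, fixed across the channel 132 mm to +x of its origin; origin under its centre, axes as the channel's. It carries a rod with a sprung orange pad (52 wide, 6 to 28 mm above the plate). Rod setting differs each time, this pose does not show it: free pad face 20 to 50 mm to +x of the channel's origin. Spring 600 N/m, gives 15 mm (9 N), then solid
- tray: the refill tray, fixed to the bench: a yellow open tray 140 x 140 mm outside, walls 4 mm thick and 18 mm high, floor 4 to 5 mm thick; origin at the centre of its underside, z up
- screwdriver: a screwdriver lying on the bench between the tins, handle towards the robot; a bystander: leave it alone
- hammer: a hammer lying across the bench beyond the tins; a bystander: leave it alone
- tape: a roll of tape lying flat, 90 outside diameter, 24 high; a bystander: leave it alone
- sanding_block: a cork sanding block, 100 x 60 x 30 high; a bystander: leave it alone
- paint_can: a round paint can with a blue band, 84 diameter, 100 high; a bystander: leave it alone
- glue: a glue bottle with a red cap, 50 diameter, 130 high; a bystander: leave it alone

How it is judged:
By the outcome, as a careful person would: the job done as asked, in the order asked, and still so for the second after the job is handed in, with the robot touching nothing.
It also fails if it takes over 72 s, if anything falls off the work surface, if the arm or the gripper's body presses on something with over 40 N, if the wrist force passes 120 N, or if a joint passes its speed limit or range.

## Robot

A 7-joint arm with a two-finger parallel gripper is mounted at the origin on the work surface. World frame = base frame: x ahead of the robot, y to its left, z up, the work surface at z = 0. Lengths are in m, angles in rad, forces in N, time in s.
With the tool pointing down it reaches from about 0.425 to 0.875 m from the base axis. Payload 4.7 kg.
Tool frame: the origin (TCP) lies midway between the tips of the shut fingers; the grasp point (between the pads) lies 19 mm behind it (ctrl.grip_depth is the distance from the TCP to the grasp point, in m); z points along the fingers, y is the direction in which the jaws open and shut (so a half turn about z gives the same grasp; the last joint's range is limited). The gripper opens to 87 mm and grips with 3 to 60 N. Pads are 19 mm wide; open, the fingers measure 117 mm over their backs; the gripper's body (75 mm by 190 mm) begins 51 mm behind the grasp point.
Start: joints at [1.219, 0.321, -0.07, 1.45, 0.023, 1.371, -0.057], TCP at [0.232, -0.607, 0.223] pointing down, gripper open.
Joint ranges: [-2.86, 2.86], [-0.3, 2.09], [-1.38, 1.24], [0.06, 2.45], [-1.56, 4.7], [0.09, 2.05], [-2.69, 2.69]. Speed limits (rad/s): [2.57, 2.57, 3.14, 3.14, 3.14, 3.14, 3.14].

## Interface

Orientations are given as a rotation vector (axis times angle).
In Python, from bench import ctrl gives the robot as it stands. The module is installed in compiled form; this text tells all that it offers.
- The arm moves only by the shell command python3 -m inch 'ROWS' [FORCE]. ROWS is JSON, a list of rows, each a list of 5 numbers: the opening, from -1 (shut) to 1 (fully open), so that 0 is half open, then the shift along the tool's x, y, z in mm, then the turn about the tool's z in rad. In form: [[fingers, tx, ty, tz, twist], ...]. A call has 1 to 5 rows; each row shifts and turns the pose as measured when the row begins, along the tool's axes as they then stand; what a row does not reach is not made up. A row lasts 1/8 s, in which the tool goes at most 62.5 mm and 10.7 degrees, less where a joint would pass 70% of its speed; a pose out of reach is approached as far as the arm can. A call is refused whole if a number of a shift passes 62.5 or a number of a turn 0.188, either way. A call with a gripper value outside its range is refused whole. The fingers move at their own pace and stop on an object; FORCE is the grip in N (left out, the last holds). Time passes only in rows, so rows that do not move let the fingers close. It gives the time, the measured TCP pose, the force and the opening at its end, in the units of the state.
- ctrl.get_state(): the state, without advancing time (a new reading comes with each control period).
- ctrl.get_image(name): name is "side" or "top"; returns a dict with "color" (480x640x3 uint8, red, green, blue), "range_z" (480x640 float32, m along the optical axis (not along the pixel's ray), 0 where there is no reading), "K" (3x3 intrinsics, pixels), "distortion" ([k1, k2, p1, p2, k3] as OpenCV has them; the pictures are not rectified), "R" (3x3) and "t" (3): a world point X has camera coordinates R X + t. Camera axes: x right, y down, z forward; pixel columns grow to the right and rows downward; lengths in m; the calibration is good to about 2 mm. A picture is of the moment at which its call begins.
- ctrl.close_job(): hands the job in, once; it reports no verdict.
The state is a dict: "time": time; "joint_positions": joint angles; "qd": joint speeds; "joint_torque": joint torques, N m; "position": TCP position; "tool_rot": TCP orientation; "ft_force": force on the tool from outside, world axes, zero at the start; "torque": the same for the moment, N m; "grip_width": opening from 0.0 (shut) to 1.0 (fully open).
Only numpy, scipy, OpenCV 4.12 (cv2) and the standard library are available. Lean on these libraries where they do the work, as an engineer would, in place of code of your own. Each camera call takes 0.05 s, during which the arm holds its last target. There are 200 camera calls.

## Working session

There is one attempt and no reset: what is moved stays moved. The work goes in short steps, Python scripts to look and compute and a shell command to move; the robot and the scene stay as the last step left them, time stands still between calls to the robot, and variables do not carry over. Pictures are saved under pics/ and viewed, about 8 in all and at most 12, crops included, and the job is handed in when it is done.

```bash
mkdir -p pics; cat > h.py <<'E'
import numpy as np, cv2
from bench import ctrl
def snap(name,tag):
    im=ctrl.get_image(name); cv2.imwrite(f'pics/{tag}.png',im['color'][:,:,::-1]); np.savez(f'pics/{tag}.npz',**im); return im
def load(tag): return dict(np.load(f'pics/{tag}.npz'))
def world(im):
    """HxWx3 world points"""
    z=im['range_z']; h,w=z.shape
    u,v=np.meshgrid(np.arange(w),np.arange(h))
    p=cv2.undistortPoints(np.stack([u,v],-1).reshape(-1,1,2).astype(np.float64),im['K'],im['distortion']).reshape(h,w,2)
    c=np.dstack([p[...,0]*z,p[...,1]*z,z])
    W=(c-im['t'])@im['R']; W[z<=0]=np.nan
    return W
E
python3 - <<'E'
from h import *
for n in('top','side'):
    im=snap(n,n+'0'); print(n,-im['R'].T@im['t'],im['R'].round(2).tolist())
s=ctrl.get_state(); print(s); print(ctrl.grip_depth)
E
```

```text
top [ 0.42107752 -0.00951618  0.93055598] [[-0.0, -1.0, -0.01], [-0.98, 0.0, -0.2], [0.2, 0.01, -0.98]]
side [0.385105   0.54720101 0.71222814] [[-0.93, -0.36, -0.0], [-0.27, 0.7, -0.66], [0.24, -0.62, -0.75]]
{'time': 0.1, 'joint_positions': array([ 1.21909779,  0.32175194, -0.07008068,  1.45159165,  0.02259394,
        1.37080305, -0.05689428]), 'qd': array([-0.00040383, -0.00100211, -0.00062617, -0.0021362 ,  0.00093246,
        0.00060723,  0.00131525]), 'joint_torque': array([-9.00422401e-05, -4.92570555e+01, -4.05670311e-01, -3.13401318e+01,
       -6.41868473e-02,  3.94556543e-02,  1.06632754e-04]), 'position': array([ 0.23227105, -0.60653094,  0.22154946]), 'tool_rot': array([-3.08749371e+00, -5.71129467e-01,  6.44234293e-04]), 'ft_force': array([ 0.72743101,  0.00467702, -0.69495638]), 'torque': array([ 0.00453111,  0.06347767, -0.06761019]), 'grip_width': 1.0005712229680388}
0.0187
```

View pics/top0.png

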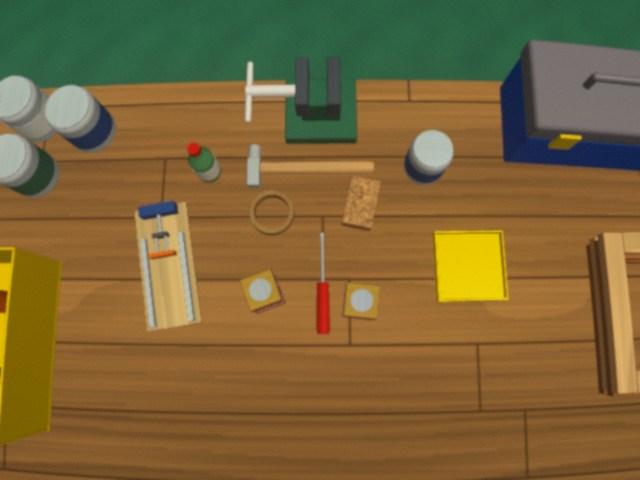

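View pics/side0.png

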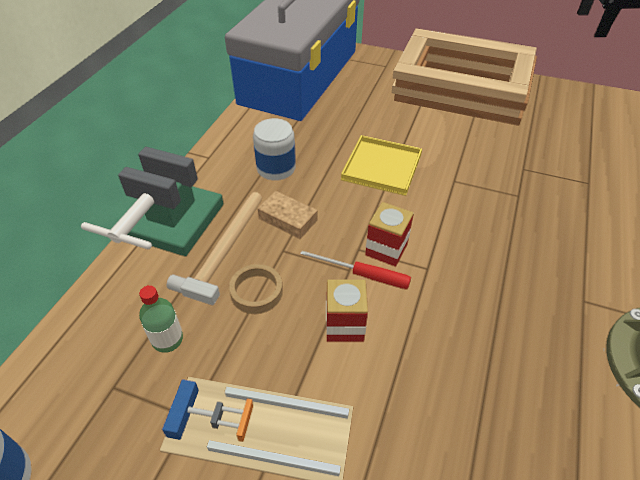

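The top view shows the tins at about (261,291) and (362,300). The channel is around (167,265), with its blue stop at (157,210) and pad at (163,254), and the tray is at (471,265). The side view agrees.

```bash
python3 - <<'E'
from h import *
for n in('top','side'):
    im=load(n+'0'); W=world(im); c=im['color']; hsv=cv2.cvtColor(c,cv2.COLOR_RGB2HSV).astype(int)
    H,S,V=hsv[...,0],hsv[...,1],hsv[...,2]; X,Y,Z=W[...,0],W[...,1],W[...,2]
    print(n,'bench z',np.nanmedian(Z[(abs(X-.35)<.03)&(abs(Y)<.1)]))
    def rect(m,lab):
        k,L,st,ce=cv2.connectedComponentsWithStats(m.astype(np.uint8))
        for i in range(1,k):
            if st[i,4]<60: continue
            q=W[L==i]; r=cv2.minAreaRect((q[:,:2]*1000).astype(np.float32))
            print(n,lab,st[i,4],ce[i].round(),'ctr',np.round(r[0],1),'size',np.round(r[1],1),'ang',round(r[2],1),'z',np.round(np.nanpercentile(q[:,2],[5,50,95])*1000,1))
    near=(X>.3)&(X<.8)&(abs(Y)<.45)
    rect(near&(Z>.080)&(Z<.096)&(Y<.25)&(Y>-.15)&(X<.55),'lid')
    rect(near&(H>20)&(H<35)&(S>180)&(Y<-.15),'tray')
    rect(near&(H>100)&(H<125)&(S>120)&(Y>.1)&(Z>.024),'stop')
    rect(near&(H<14)&(S>200)&(V>150)&(Y>.2),'pad')
    rect(near&(Y>.2)&(Z>.015)&(Z<.026)&(S<70)&(X<.65),'rail')
    rect(near&(Y>.15)&(Y<.45)&(Z>.003)&(Z<.05)&(X<.66)&(X>.35),'chan')
E
```

```text
top bench z -0.000891980394967415
top lid 1111 [260. 290.] ctr [505.  110.5] size [60.6 60.8] ang 20.4 z [82.6 85.5 87.9]
top lid 1114 [361. 300.] ctr [485.3 -72.7] size [60.3 60.1] ang 83.7 z [82.5 85.2 88. ]
top tray 148 [559. 141.] ctr [ 771.2 -441.5] size [17.3  9.1] ang 85.4 z [115.8 141.  160.3]
top tray 5085 [470. 266.] ctr [ 561.4 -300.4] size [146.2 150.7] ang 0.5 z [ 0.1  3.3 16.8]
top stop 324 [157. 209.] ctr [672.3 331.1] size [19.7 71.6] ang 11.0 z [30.5 33.7 36.4]
top pad 110 [193. 148.] ctr [761.5 235.6] size [21.8 21.4] ang 4.6 z [127.7 129.6 131.6]
top pad 96 [161. 254.] ctr [580.4 315.7] size [ 7.4 49.7] ang 10.5 z [30.1 33.1 35.5]
top rail 493 [185. 276.] ctr [540.  269.5] size [178.6  11.4] ang 10.0 z [16.2 19.3 22.2]
top rail 460 [147. 284.] ctr [526.4 345.9] size [178.2  11. ] ang 10.2 z [16.3 19.4 22. ]
top chan 5654 [167. 272.] ctr [553.6 312.2] size [232.5 112.7] ang 10.0 z [ 3.7  6.6 25.7]
side bench z 0.0003215595276317023
side lid 934 [391. 219.] ctr [483.4 -73.3] size [62.8 60.1] ang 83.6 z [82.8 86.2 88.3]
side lid 1351 [347. 297.] ctr [502.9 109.4] size [59.6 61.4] ang 20.1 z [83.6 86.2 88.2]
side stop 913 [179. 408.] ctr [670.5 332.2] size [22.4 73.6] ang 10.9 z [27.7 33.6 35.8]
side rail 1003 [287. 401.] ctr [538.3 267.9] size [180.   11.7] ang 10.1 z [16.4 20.  22.1]
side rail 139 [224. 420.] ctr [600.9 323.1] size [31.1 34.2] ang 86.1 z [16.8 24.2 25.8]
side rail 82 [203. 413.] ctr [637.6 326. ] size [24.8  8.2] ang 11.0 z [21.7 24.2 25.9]
side rail 1180 [274. 457.] ctr [524.7 344.9] size [180.2  11.8] ang 10.1 z [16.9 19.8 21.9]
side chan 12901 [266. 432.] ctr [553.3 310.1] size [236.4 113.5] ang 11.1 z [ 4.3  6.8 26. ]
```

```bash
cat > go.py <<'E'
import sys, numpy as np
from scipy.spatial.transform import Rotation as Ro
from bench import ctrl
# go.py x y z(mm, TCP) yaw(deg of tool y, mod 180)
T=dict(R=(484,-73,47,-6.3),L=(504,110,47,20.3),C=(487.9,298.9,53,10.1),T=(561,-300,52,0))
a=sys.argv[1:]
s=ctrl.get_state(); R=Ro.from_rotvec(s['tool_rot']).as_matrix(); p=s['position']*1000
t=T[a[0]] if a[0] in T else tuple(map(float,a))
z=float(a[1]) if a[0] in T and len(a)>1 else t[2]
yaw=np.arctan2(R[1,1],R[0,1]); d=(np.deg2rad(t[3])-yaw+np.pi/2)%np.pi-np.pi/2
tw=-d; sh=np.array([t[0],t[1],z])-p
Rn=R@Ro.from_rotvec([0,0,tw]).as_matrix()
print('t',round(s['time'],2),'pos',p.round(1),'yaw',np.rad2deg(yaw).round(1),'tilt',R[:,2].round(3),'F',s['ft_force'].round(2),'w',round(s['grip_width'],3))
print('twist',tw.round(3),'shift now',(R.T@sh).round(1),'shift after twist',(Rn.T@sh).round(1))
E
python3 go.py R 160; python3 go.py L 160
```

```text
t 0.1 pos [ 232.3 -606.5  221.5] yaw -69.0 tilt [-0.001  0.002 -1.   ] F [ 0.73  0.   -0.69] w 1.001
twist -1.095 shift now [ 425.9 -408.1   62.2] shift after twist [557.8 191.7  62.2]
t 0.1 pos [ 232.3 -606.5  221.5] yaw -69.0 tilt [-0.001  0.002 -1.   ] F [ 0.73  0.   -0.69] w 1.001
twist -1.559 shift now [ 510.1 -571.8   62.5] shift after twist [577.6 503.4  62.5]
```

```bash
python3 -m inch '[[1,42,-41,0,0],[1,42,-41,0,0],[1,42,-41,0,0],[1,42,-41,0,0],[1,42,-41,0,0]]'; python3 -m inch '[[1,42,-41,0,0],[1,42,-41,0,0],[1,42,-41,0,0],[1,42,-41,0,0],[1,42,-41,0,0]]';python3 -m inch '[[1,0,0,0,-0.18],[1,0,0,0,-0.18],[1,0,0,0,-0.18],[1,0,0,0,-0.18],[1,0,0,0,-0.18]]'; python3 go.py R 160
```

```text
time: 0.72
position: [0.3548, -0.336, 0.2179]
tool_rot: [-3.087, -0.555, 0.006]
ft_force: [0.3, 0.4, 1.1]
grip_width: 1.0
time: 1.35
position: [0.4819, -0.0613, 0.2175]
tool_rot: [-3.089, -0.554, 0.006]
ft_force: [0.7, -1.7, -0.4]
grip_width: 1.001
time: 1.98
position: [0.4821, -0.0536, 0.2159]
tool_rot: [-2.504, -1.884, 0.004]
ft_force: [-0.0, 0.3, -0.1]
grip_width: 0.997
t 1.98 pos [482.1 -53.6 215.9] yaw -16.1 tilt [-0.007  0.005 -1.   ] F [-0.02  0.33 -0.12] w 0.997
twist -0.171 shift now [-18.3   7.7  55.8] shift after twist [-19.3   4.4  55.8]
```

```bash
python3 -m inch '[[1,0,0,0,-0.17],[1,-19.5,4,28,0],[1,0,0,28,0],[1,0,0,0,0]]'; python3 go.py R
```

```text
time: 2.48
position: [0.4828, -0.0734, 0.1578]
tool_rot: [-2.326, -2.098, 0.005]
ft_force: [0.1, 1.3, 0.1]
grip_width: 1.001
t 2.48 pos [482.8 -73.4 157.8] yaw -5.9 tilt [-0.008  0.005 -1.   ] F [0.05 1.26 0.06] w 1.001
twist 0.007 shift now [1.000e-01 2.100e+00 1.107e+02] shift after twist [1.000e-01 2.100e+00 1.107e+02]
```

```bash
python3 -m inch '[[1,0,1,40,0],[1,0,1,40,0],[1,0,0,30,0],[1,0,0,0,0]]'; python3 go.py R;
```

```text
time: 2.98
position: [0.4877, -0.074, 0.0498]
tool_rot: [-2.331, -2.102, -0.0]
ft_force: [0.2, -0.1, 0.6]
grip_width: 0.999
t 2.98 pos [487.7 -74.   49.8] yaw -5.9 tilt [-0.002  0.002 -1.   ] F [ 0.24 -0.14  0.57] w 0.999
twist 0.007 shift now [ 0.6 -3.8  2.8] shift after twist [ 0.6 -3.8  2.8]
```

```bash
python3 -m inch '[[1,0,-3.5,2,0],[0.5,0,0,0,0],[0.38,0,0,0,0]]' 30; python3 -m inch '[[0.2,0,0,0,0],[0.2,0,0,0,0],[0.2,0,0,0,0]]'; python3 go.py R
```

```text
time: 3.35
position: [0.4873, -0.0741, 0.0522]
tool_rot: [2.331, 2.102, 0.006]
ft_force: [-0.5, 0.1, 0.2]
grip_width: 0.854
time: 3.72
position: [0.4871, -0.0744, 0.0529]
tool_rot: [2.331, 2.101, 0.005]
ft_force: [-0.5, -0.2, -0.6]
grip_width: 0.689
t 3.73 pos [487.1 -74.4  52.9] yaw -5.9 tilt [ 0.005 -0.001 -1.   ] F [-0.49 -0.2  -0.58] w 0.689
twist 0.006 shift now [ 1.  -3.2  5.9] shift after twist [ 1.  -3.2  5.9]
```

```bash
python3 go.py R|head -1; python3 -m inch '[[0.2,0,0,0,0],[0.2,0,0,-15,0],[0.2,0,0,-25,0],[0.2,0,0,-10,0],[0.2,0,0,0,0]]' 40;  python3 -m inch '[[0.2,0,0,0,0],[0.2,0,0,0,0]]';  python3 -m inch '[[0.2,0,0,0,0],[0.2,0,0,0,0]]';  python3 -m inch '[[0.2,0,0,0,0],[0.2,0,0,0,0]]'; python3 -m inch '[[0.2,0,0,0,0]]';python3 -m inch '[[0.2,0,0,0,0]]'; python3 go.py R; python3 -c "from bench import ctrl;print(ctrl.get_state()['joint_torque'])"
```

```text
t 3.73 pos [487.1 -74.4  52.9] yaw -5.9 tilt [ 0.005 -0.001 -1.   ] F [-0.49 -0.2  -0.58] w 0.689
time: 4.35
position: [0.4866, -0.074, 0.1049]
tool_rot: [2.331, 2.102, 0.005]
ft_force: [0.3, -0.2, -2.1]
grip_width: 0.686
time: 4.6
position: [0.4857, -0.0739, 0.1037]
tool_rot: [2.332, 2.103, 0.004]
ft_force: [0.1, -0.1, -2.9]
grip_width: 0.686
time: 4.85
position: [0.485, -0.0738, 0.1028]
tool_rot: [-2.332, -2.104, -0.002]
ft_force: [-0.0, -0.3, -3.3]
grip_width: 0.683
time: 5.1
position: [0.4848, -0.0737, 0.1025]
tool_rot: [-2.332, -2.104, -0.002]
ft_force: [0.6, -1.3, -3.4]
grip_width: 0.685
time: 5.22
position: [0.4849, -0.0737, 0.1025]
tool_rot: [-2.332, -2.104, -0.002]
ft_force: [0.3, 0.3, -3.2]
grip_width: 0.685
time: 5.35
position: [0.4849, -0.0737, 0.1025]
tool_rot: [-2.332, -2.104, -0.002]
ft_force: [-0.4, -1.0, -2.8]
grip_width: 0.687
t 5.35 pos [484.9 -73.7 102.5] yaw -5.9 tilt [ 0.     0.002 -1.   ] F [-0.39 -0.95 -2.81] w 0.687
twist 0.007 shift now [ 0.5 -1.  55.5] shift after twist [ 0.5 -1.  55.5]
[ 3.23490058e-04 -3.12291920e+01 -1.94326401e+00 -2.94469750e+01
 -6.86764531e-02  3.40631395e-02 -9.65633308e-05]
```

```bash
python3 -m inch '[[0.2,0,0,25,0],[0.2,0,0,16,0],[0.2,0,0,4,0],[0.2,0,0,0,0]]';  python3 go.py R 53
```

```text
time: 5.85
position: [0.486, -0.0739, 0.0571]
tool_rot: [2.333, 2.103, 0.004]
ft_force: [-1.0, -0.7, -3.6]
grip_width: 0.683
t 5.85 pos [486.  -73.9  57.1] yaw -5.9 tilt [ 0.002  0.001 -1.   ] F [-0.95 -0.7  -3.6 ] w 0.683
twist 0.007 shift now [ 0.7 -2.1  4.1] shift after twist [ 0.7 -2.1  4.1]
```

```bash
python3 -m inch '[[0.2,0,0,2,0],[0.2,0,0,0,0]]';  python3 go.py R 53
```

```text
time: 6.1
position: [0.4868, -0.0741, 0.056]
tool_rot: [2.331, 2.102, 0.005]
ft_force: [-0.2, -0.4, -2.5]
grip_width: 0.687
t 6.1 pos [486.8 -74.1  56. ] yaw -5.9 tilt [ 0.004  0.001 -1.   ] F [-0.2  -0.41 -2.54] w 0.687
twist 0.007 shift now [ 0.8 -2.9  3. ] shift after twist [ 0.7 -2.9  3. ]
```

```bash
python3 -m inch '[[0.2,0,0,2.5,0]]';python3 -m inch '[[0.2,0,0,2,0]]'; python3 -m inch '[[0.2,0,0,1,0]]';  python3 go.py R 53
```

```text
time: 6.22
position: [0.4874, -0.0742, 0.054]
tool_rot: [2.331, 2.102, 0.006]
ft_force: [-0.3, 0.0, -2.1]
grip_width: 0.684
time: 6.35
position: [0.4874, -0.0742, 0.0529]
tool_rot: [2.331, 2.102, 0.005]
ft_force: [-6.7, 1.0, 15.3]
grip_width: 0.685
time: 6.48
position: [0.4874, -0.0742, 0.0529]
tool_rot: [2.331, 2.102, 0.004]
ft_force: [-4.2, 1.1, 6.7]
grip_width: 0.684
t 6.47 pos [487.4 -74.2  52.9] yaw -5.9 tilt [ 0.004 -0.001 -1.   ] F [-4.17  1.14  6.71] w 0.684
twist 0.007 shift now [ 0.8 -3.5 -0.1] shift after twist [ 0.8 -3.5 -0.1]
```

Down on the bench. I'll release it, rise, and go to the left tin.

```bash
python3 -m inch '[[0.45,0,0,0,0],[0.6,0,0,0,0],[1,0,0,0,0],[1,0,0,0,0]]'; python3 -m inch '[[1,0,0,-30,0],[1,0,0,-40,0],[1,0,0,-40,0],[1,0,0,0,0]]'; python3 -m inch '[[1,0,0,0,-0.18],[1,0,0,0,-0.18],[1,0,0,0,-0.1],[1,0,0,0,0]]'; python3 go.py L 160
```

```text
time: 6.98
position: [0.4891, -0.0744, 0.0541]
tool_rot: [2.328, 2.1, 0.007]
ft_force: [-0.0, 0.1, 0.6]
grip_width: 0.934
time: 7.48
position: [0.4878, -0.0741, 0.1664]
tool_rot: [2.329, 2.101, 0.006]
ft_force: [-1.1, -0.0, -0.8]
grip_width: 1.001
time: 7.98
position: [0.4858, -0.074, 0.1629]
tool_rot: [1.774, 2.592, 0.002]
ft_force: [0.1, -0.1, 0.1]
grip_width: 1.005
t 7.97 pos [485.8 -74.  162.9] yaw 21.2 tilt [ 0.002  0.    -1.   ] F [ 0.1  -0.14  0.14] w 1.005
twist 0.016 shift now [164.9  83.6   3. ] shift after twist [166.3  80.9   3. ]
```

```bash
python3 -m inch '[[1,41,21,0,0.01],[1,41,21,0,0],[1,41,21,0,0],[1,41,21,0,0],[1,0,0,0,0]]'; python3 go.py L 52
```

```text
time: 8.6
position: [0.5059, 0.1131, 0.1594]
tool_rot: [-1.805, -2.568, 0.0]
ft_force: [-0.0, -0.3, -0.6]
grip_width: 0.999
t 8.6 pos [505.9 113.1 159.4] yaw 19.8 tilt [-0.002  0.001 -1.   ] F [-0.05 -0.32 -0.65] w 0.999
twist -0.009 shift now [ -2.5  -2.7 107.4] shift after twist [ -2.5  -2.7 107.4]
```

```bash
python3 -m inch '[[1,-3,-4,35,0],[1,0,-2,40,0],[1,0,-1,25,0],[1,0,0,5,0],[1,0,0,0,0]]'; python3 go.py L 52
```

```text
time: 9.22
position: [0.4997, 0.1041, 0.0501]
tool_rot: [-1.818, -2.559, 0.005]
ft_force: [1.3, 1.0, 0.3]
grip_width: 1.0
t 9.22 pos [499.7 104.1  50.1] yaw 19.2 tilt [-0.004 -0.001 -1.   ] F [1.26 1.   0.34] w 1.0
twist -0.019 shift now [ 4.2  6.  -1.9] shift after twist [ 4.1  6.1 -1.9]
```

```bash
python3 -m inch '[[1,5,6.5,0,-0.02],[1,0,0,0,0]]'; python3 go.py L 52
```

```text
time: 9.48
position: [0.5062, 0.1113, 0.0521]
tool_rot: [1.794, 2.579, -0.001]
ft_force: [0.6, 0.3, 0.6]
grip_width: 0.998
t 9.47 pos [506.2 111.3  52.1] yaw 20.4 tilt [-0.    -0.001 -1.   ] F [0.59 0.28 0.56] w 0.998
twist 0.001 shift now [-0.5 -2.6  0.1] shift after twist [-0.5 -2.6  0.1]
```

```bash
python3 -m inch '[[0.5,0,-2,0,0],[0.38,0,0,0,0],[0.2,0,0,0,0],[0.2,0,0,0,0]]' 30; python3 -m inch '[[0.2,0,0,0,0],[0.2,0,0,0,0]]' 45; python3 go.py L 52;python3 -m inch '[[0.2,0,0,-15,0],[0.2,0,0,-30,0],[0.2,0,0,-25,0],[0.2,0,0,0,0],[0.2,0,0,0,0]]';python3 -m inch '[[0.2,0,0,0,0],[0.2,0,0,0,0],[0.2,0,0,0,0]]' ;python3 -m inch '[[0.2,0,0,0,0],[0.2,0,0,0,0]]';python3 -m inch '[[0.2,0,0,0,0]]'; python3 go.py L 52
```

```text
time: 9.98
position: [0.5041, 0.1104, 0.0532]
tool_rot: [1.794, 2.578, -0.003]
ft_force: [-3.2, -1.3, 3.2]
grip_width: 0.693
time: 10.22
position: [0.5041, 0.1104, 0.0532]
tool_rot: [1.793, 2.578, -0.003]
ft_force: [-0.8, -1.8, 1.8]
grip_width: 0.684
t 10.22 pos [504.1 110.4  53.2] yaw 20.4 tilt [-0.    -0.002 -1.   ] F [-0.81 -1.8   1.84] w 0.684
twist 0.001 shift now [-0.3 -0.2  1.2] shift after twist [-0.3 -0.2  1.2]
time: 10.85
position: [0.5007, 0.1097, 0.1221]
tool_rot: [-1.791, -2.575, 0.009]
ft_force: [-0.1, -0.3, -7.3]
grip_width: 0.682
time: 11.22
position: [0.4989, 0.1095, 0.1195]
tool_rot: [-1.788, -2.572, 0.012]
ft_force: [0.0, 0.1, -6.8]
grip_width: 0.685
time: 11.48
position: [0.4987, 0.1095, 0.1191]
tool_rot: [-1.787, -2.572, 0.013]
ft_force: [0.3, -0.7, -6.5]
grip_width: 0.687
time: 11.6
position: [0.4988, 0.1095, 0.1191]
tool_rot: [-1.787, -2.572, 0.013]
ft_force: [-0.1, -0.5, -6.4]
grip_width: 0.685
t 11.6 pos [498.8 109.5 119.1] yaw 20.4 tilt [-0.012 -0.001 -1.   ] F [-0.15 -0.5  -6.39] w 0.685
twist 0.002 shift now [-1.6  5.9 67.1] shift after twist [-1.6  5.9 67.1]
```

Left tin is about 6.5 N and right about 3.2 N, so the left one is heavier and goes to the channel.

```bash
python3 -m inch '[[0.2,0,0,0,0.1],[0.2,0,0,0,0.085],[0.2,0,0,0,0]]'; python3 go.py C 120
```

```text
time: 11.98
position: [0.4989, 0.1096, 0.1193]
tool_rot: [-2.024, -2.392, 0.014]
ft_force: [-0.3, -0.1, -6.1]
grip_width: 0.688
t 11.97 pos [498.9 109.6 119.3] yaw 9.5 tilt [-0.012 -0.001 -1.   ] F [-0.33 -0.14 -6.1 ] w 0.688
twist -0.01 shift now [188.5  20.5  -0.8] shift after twist [188.3  22.3  -0.8]
```

```bash
python3 -m inch '[[0.2,25,3,0,-0.01],[0.2,45,5,0,0],[0.2,45,5,0,0],[0.2,40,5,0,0],[0.2,20,3,0,0]]'; python3 -m inch '[[0.2,0,0,0,0],[0.2,0,0,0,0]]'; python3 go.py C 120
```

```text
time: 12.6
position: [0.4906, 0.2867, 0.119]
tool_rot: [-2.012, -2.405, 0.014]
ft_force: [0.7, -0.3, -6.4]
grip_width: 0.689
time: 12.85
position: [0.4901, 0.2875, 0.1187]
tool_rot: [-2.005, -2.409, 0.014]
ft_force: [0.2, -0.0, -6.6]
grip_width: 0.686
t 12.85 pos [490.1 287.5 118.7] yaw 10.4 tilt [-0.011 -0.002 -1.   ] F [ 0.21 -0.01 -6.57] w 0.686
twist 0.006 shift now [11.6 -0.1 -1.3] shift after twist [11.6 -0.2 -1.3]
```

```bash
python3 -m inch '[[0.2,12,0,12,0],[0.2,0,0,15,0],[0.2,0,0,0,0],[0.2,0,0,0,0]]'; python3 go.py C 62
python3 - <<'E'
from h import *
t=snap('top','top1')['color'][180:360,80:300]; s=snap('side','side1')['color'][300:480,130:380]
a=cv2.resize(t,None,fx=1.8,fy=1.8); b=cv2.resize(s,(450,324))
cv2.imwrite('pics/c1.png',np.hstack([a[:324],b[:,:404]])[:,:,::-1])
E
```

```text
time: 13.35
position: [0.4882, 0.296, 0.0887]
tool_rot: [-2.011, -2.405, 0.019]
ft_force: [-0.6, 0.6, -5.6]
grip_width: 0.686
t 13.35 pos [488.2 296.   88.7] yaw 10.2 tilt [-0.013 -0.005 -1.   ] F [-0.58  0.62 -5.65] w 0.686
twist 0.002 shift now [ 2.9  0.6 26.7] shift after twist [ 2.9  0.6 26.7]
```

View pics/c1.png

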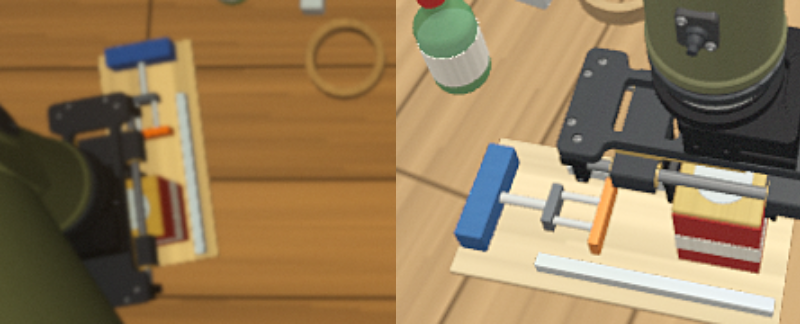

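The tin hangs above the channel short of the orange pad and square to the rails. I'll centre it, then lower it.

```bash
python3 -m inch '[[0.2,4,0,6,0],[0.2,0,0,4,0],[0.2,0,0,0,0]]'; python3 go.py C 60
```

```text
time: 13.82
position: [0.4879, 0.3001, 0.0787]
tool_rot: [-2.012, -2.406, 0.017]
ft_force: [0.5, 0.3, -6.7]
grip_width: 0.687
t 13.82 pos [487.9 300.1  78.7] yaw 10.2 tilt [-0.011 -0.005 -1.   ] F [ 0.52  0.31 -6.66] w 0.687
twist 0.001 shift now [-1.1  0.  18.7] shift after twist [-1.1  0.  18.7]
```

```bash
python3 -m inch '[[0.2,-1,0,6,0],[0.2,0,0,6,0],[0.2,0,0,3,0]]'; python3 go.py C 60; python3 -m inch '[[0.2,0,0,2,0]]'; python3 go.py C 60
```

```text
time: 14.2
position: [0.4881, 0.2989, 0.0629]
tool_rot: [-2.012, -2.406, 0.017]
ft_force: [-0.1, -1.8, -5.8]
grip_width: 0.683
t 14.2 pos [488.1 298.9  62.9] yaw 10.2 tilt [-0.011 -0.005 -1.   ] F [-0.13 -1.78 -5.84] w 0.683
twist 0.001 shift now [ 0.  -0.2  2.9] shift after twist [ 0.  -0.2  2.9]
time: 14.32
position: [0.488, 0.2989, 0.0606]
tool_rot: [-2.012, -2.406, 0.017]
ft_force: [-0.7, 0.0, -6.4]
grip_width: 0.684
t 14.32 pos [488.  298.9  60.6] yaw 10.2 tilt [-0.011 -0.005 -1.   ] F [-0.72  0.02 -6.35] w 0.684
twist 0.001 shift now [ 0.1 -0.1  0.6] shift after twist [ 0.1 -0.1  0.6]
```

```bash
python3 -m inch '[[0.2,0,0,1,0]]'; python3 -m inch '[[0.2,0,0,0.6,0]]';  python3 -m inch '[[0.2,0,0,0.3,0]]'; python3 go.py C 59
```

```text
time: 14.45
position: [0.488, 0.2988, 0.0595]
tool_rot: [-2.012, -2.405, 0.018]
ft_force: [-2.4, -1.3, 0.8]
grip_width: 0.686
time: 14.58
position: [0.488, 0.2988, 0.0596]
tool_rot: [-2.013, -2.406, 0.018]
ft_force: [-1.5, -1.8, 1.4]
grip_width: 0.686
time: 14.7
position: [0.4879, 0.2988, 0.0596]
tool_rot: [-2.013, -2.406, 0.018]
ft_force: [-1.5, -1.4, -3.7]
grip_width: 0.685
t 14.7 pos [487.9 298.8  59.6] yaw 10.2 tilt [-0.011 -0.006 -1.   ] F [-1.5  -1.39 -3.72] w 0.685
twist 0.001 shift now [ 0.1 -0.   0.6] shift after twist [ 0.1 -0.   0.6]
```

```bash
cat > loc.py <<'E'
import numpy as np
from bench import ctrl
s=ctrl.get_state(); c,n=np.cos(np.deg2rad(10.1)),np.sin(np.deg2rad(10.1))
d=s['position']*1000-[542,308.6,0]; f=s['ft_force']
print('t',round(s['time'],2),'loc x %.1f y %.1f z %.1f'%(d[0]*c+d[1]*n,-d[0]*n+d[1]*c,d[2]),'F along %.1f across %.1f z %.1f'%(f[0]*c+f[1]*n,-f[0]*n+f[1]*c,f[2]),'w %.3f'%s['grip_width'])
E
python3 loc.py; python3 -m inch '[[0.2,0,6,0,0],[0.2,0,8,0,0],[0.2,0,8,0,0]]' >/dev/null; python3 loc.py;python3 -m inch '[[0.2,0,8,0,0],[0.2,0,8,0,0]]'>/dev/null; python3 loc.py
```

```text
t 14.7 loc x -54.9 y -0.2 z 59.6 F along -1.7 across -1.1 z -3.7 w 0.685
t 15.07 loc x -32.7 y 0.6 z 59.6 F along -3.5 across -1.0 z -1.1 w 0.683
t 15.32 loc x -16.3 y 1.3 z 59.6 F along -5.3 across -0.5 z 1.1 w 0.688
```

```bash
python3 -m inch '[[0.2,-0.6,6,-0.3,0],[0.2,-0.6,4,0,0]]' >/dev/null; python3 loc.py;python3 -m inch '[[0.2,0,3,0,0]]'>/dev/null; python3 loc.py;python3 -m inch '[[0.2,0,2,0,0]]'>/dev/null; python3 loc.py;python3 go.py C
```

```text
t 15.57 loc x -5.5 y 0.4 z 59.6 F along -6.4 across -0.4 z 3.1 w 0.687
t 15.7 loc x -2.9 y 0.5 z 59.7 F along -5.3 across -1.1 z 0.0 w 0.684
t 15.82 loc x -1.1 y 0.5 z 59.7 F along -4.4 across -1.1 z 0.6 w 0.686
t 15.82 pos [540.9 308.9  59.7] yaw 10.2 tilt [-0.017 -0.006 -1.   ] F [-4.12 -1.85  0.56] w 0.686
twist 0.002 shift now [ -0.4 -53.8   7.7] shift after twist [ -0.6 -53.8   7.7]
```

```bash
for i in 1; do python3 -m inch '[[0.2,0,2,-0.2,0]]'>/dev/null; python3 loc.py;python3 -m inch '[[0.2,0,2,0,0]]'>/dev/null; python3 loc.py; python3 -m inch '[[0.2,0,2,0,0]]'>/dev/null; python3 loc.py; python3 -m inch '[[0.2,0,1,0,0]]'>/dev/null; python3 loc.py; done
```

```text
t 15.95 loc x 1.3 y 0.5 z 59.7 F along -2.2 across 0.1 z -4.0 w 0.687
t 16.07 loc x 3.2 y 0.4 z 59.7 F along -4.9 across -0.1 z 0.9 w 0.682
t 16.2 loc x 5.1 y 0.5 z 59.8 F along -3.7 across 0.8 z -0.2 w 0.686
t 16.32 loc x 6.0 y 0.5 z 59.7 F along -5.5 across -0.7 z 0.5 w 0.684
```

```bash
cat > pad.py <<'E'
from h import *
import sys
def pad(tag):
    im=load(tag); W=world(im); hsv=cv2.cvtColor(im['color'],cv2.COLOR_RGB2HSV).astype(int)
    d=(W*1000)-[542,308.6,0]; c,n=np.cos(np.deg2rad(10.1)),np.sin(np.deg2rad(10.1))
    lx=d[...,0]*c+d[...,1]*n; ly=-d[...,0]*n+d[...,1]*c
    m=(hsv[...,0]>5)&(hsv[...,0]<16)&(hsv[...,1]>200)&(hsv[...,2]>130)&(lx>0)&(lx<90)&(abs(ly)<30)&(d[...,2]>5)&(d[...,2]<45)
    t=m&(d[...,2]>29)
    print(tag,m.sum(),t.sum(),'all lx',np.percentile(lx[m],[2,25,50,75,98]).round(1) if m.any() else '','top med',np.median(lx[t]).round(1) if t.any() else '')
if __name__=='__main__':
    for t in sys.argv[2:]: pad(t)
    if sys.argv[1]!='-':
        for n in('top','side'): snap(n,n+sys.argv[1]); pad(n+sys.argv[1])
        s=load('side'+sys.argv[1])['color'][340:480,140:340]; cv2.imwrite(f'pics/p{sys.argv[1]}.png',cv2.resize(s,None,fx=3,fy=3)[:,:,::-1])
E
python3 pad.py 2 side0 side1 top0 top1
```

```text
side0 30 0 all lx [34.1 34.4 34.6 34.7 35.3] top med 
side1 16 0 all lx [34.  34.5 34.5 34.7 39. ] top med 
top0 102 97 all lx [35.4 36.7 38.5 40.5 42.8] top med 38.6
top1 59 52 all lx [35.6 36.6 38.4 40.3 42.2] top med 38.8
top2 0 0 all lx  top med 
side2 6 2 all lx [37.6 38.5 38.9 39.8 40. ] top med 39.5
```

View pics/p2.png

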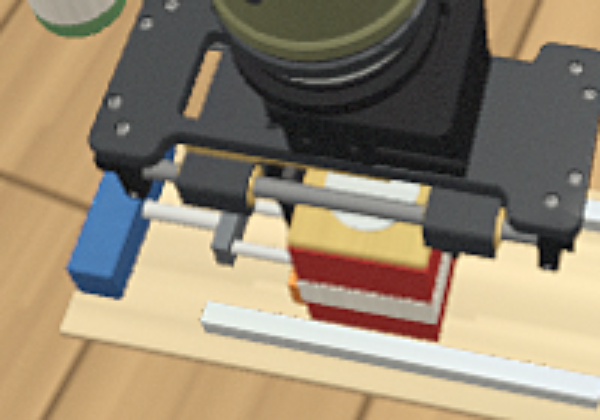

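Tin's front edge has just reached the orange pad (at about (295,288) in the crop). The pad's free face is at local x ≈ 34.6, so contact should be near TCP x ≈ 5. I'll go on in small steps.

```bash
python3 -m inch '[[0.2,0,2,0,0]]'>/dev/null; python3 loc.py;python3 -m inch '[[0.2,0,2,0,0]]'>/dev/null; python3 loc.py; python3 -m inch '[[0.2,0,2,0,0]]'>/dev/null; python3 loc.py; python3 -m inch '[[0.2,0,1.5,0,0]]'>/dev/null; python3 loc.py; python3 go.py C
```

```text
t 16.55 loc x 7.1 y 0.5 z 59.8 F along -7.6 across -0.7 z 2.4 w 0.687
t 16.68 loc x 8.1 y 0.5 z 59.8 F along -7.8 across -1.1 z 2.7 w 0.685
t 16.8 loc x 8.7 y 0.5 z 59.9 F along -8.5 across -0.5 z 3.0 w 0.687
t 16.93 loc x 9.0 y 0.5 z 60.0 F along -7.7 across -0.9 z 2.2 w 0.687
t 16.93 pos [550.8 310.7  60. ] yaw 10.3 tilt [-0.026 -0.011 -1.   ] F [-7.39 -2.26  2.23] w 0.687
twist 0.003 shift now [ -0.3 -63.8   8.8] shift after twist [ -0.5 -63.8   8.8]
```

```bash
python3 -m inch '[[0.2,0,4,-0.5,0]]'>/dev/null; python3 loc.py;python3 -m inch '[[0.2,0,4,-0.5,0]]'>/dev/null; python3 loc.py; python3 -m inch '[[0.2,0,4,0,0]]'>/dev/null; python3 loc.py; python3 go.py C
```

```text
t 17.05 loc x 11.0 y 0.5 z 60.1 F along -8.4 across -0.1 z 0.3 w 0.691
t 17.18 loc x 12.5 y 0.5 z 60.3 F along -10.4 across -0.7 z 3.4 w 0.681
t 17.3 loc x 13.0 y 0.5 z 60.4 F along -14.0 across -2.0 z 10.9 w 0.685
t 17.3 pos [554.7 311.4  60.4] yaw 10.3 tilt [-0.042 -0.018 -0.999] F [-13.42  -4.4   10.9 ] w 0.685
twist 0.004 shift now [ -0.2 -67.6  10.4] shift after twist [ -0.5 -67.6  10.4]
```

```bash
python3 -m inch '[[0.2,0,0,-1.5,0]]'>/dev/null; python3 loc.py;python3 -m inch '[[0.2,0,1,-1,0]]'>/dev/null; python3 loc.py; python3 -m inch '[[0.2,0,0,0,0]]'>/dev/null; python3 loc.py; python3 go.py C; python3 pad.py 3
```

```text
t 17.43 loc x 12.2 y 0.5 z 60.8 F along -2.0 across 1.0 z -9.2 w 0.682
t 17.55 loc x 12.6 y 0.5 z 60.9 F along -3.9 across 1.2 z -6.5 w 0.689
t 17.68 loc x 12.7 y 0.5 z 60.8 F along -4.9 across -0.8 z -1.4 w 0.685
t 17.68 pos [554.4 311.3  60.8] yaw 10.4 tilt [-0.045 -0.019 -0.999] F [-4.72 -1.62 -1.38] w 0.685
twist 0.004 shift now [ -0.2 -67.2  10.9] shift after twist [ -0.5 -67.2  10.9]
top3 0 0 all lx  top med 
side3 7 3 all lx [44.1 44.4 44.5 45.4 45.8] top med 44.5
```

View pics/p3.png

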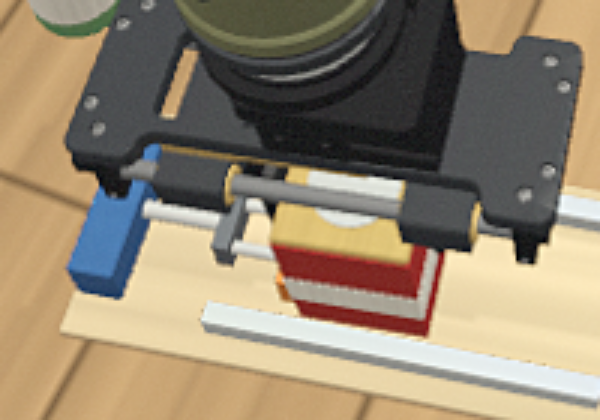

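The pad has given about 6 mm, with its visible edge moved from 38.9 to 44.5. The tool has leaned under load, so I'll let go here, let the tin settle flat and check the lean.

```bash
python3 -m inch '[[0.42,0,0,0,0]]' 10 >/dev/null; python3 loc.py; python3 -m inch '[[0.5,0,0,0,0],[0.6,0,0,0,0]]'>/dev/null; python3 loc.py; python3 -m inch '[[0.8,0,0,0,0],[1,0,0,0,0]]'>/dev/null; python3 loc.py; python3 -m inch '[[1,0,0,-20,0],[1,0,0,-20,0],[1,0,0,-20,0],[1,0,0,0,0],[1,0,0,0,0]]'; python3 go.py C
```

```text
t 17.9 loc x 13.5 y 0.4 z 61.3 F along -3.3 across 0.3 z -1.4 w 0.704
t 18.15 loc x 15.2 y 0.3 z 62.4 F along -2.0 across -0.1 z -2.1 w 0.771
t 18.4 loc x 17.4 y 0.2 z 63.7 F along 0.1 across 0.1 z 0.7 w 0.933
time: 19.02
position: [0.5645, 0.3139, 0.1317]
tool_rot: [-2.006, -2.401, 0.042]
ft_force: [-0.1, 0.1, 0.3]
grip_width: 1.0
t 19.02 pos [564.5 313.9 131.7] yaw 10.2 tilt [-0.027 -0.012 -1.   ] F [-0.11  0.1   0.34] w 1.0
twist 0.002 shift now [ -0.6 -75.8  80.9] shift after twist [ -0.7 -75.8  80.9]
```

```bash
python3 -m inch '[[1,0,-40,-10,0],[1,0,-50,0,0],[1,0,-30,0,0],[1,0,0,0,0]]'; python3 go.py C; python3 pad.py 4; python3 - <<'E'
from h import *
for tag in('top4','side4'):
    im=load(tag);W=world(im)*1000; d=W-[542,308.6,0]; c,n=np.cos(np.deg2rad(10.1)),np.sin(np.deg2rad(10.1))
    lx=d[...,0]*c+d[...,1]*n; ly=-d[...,0]*n+d[...,1]*c
    m=(d[...,2]>86)&(d[...,2]<102)&(abs(ly)<45)&(lx>-45)&(lx<60)
    if m.sum()<50: print(tag,'no lid',m.sum()); continue
    q=np.c_[lx[m],ly[m],d[...,2][m]]; r=cv2.minAreaRect(q[:,:2].astype(np.float32)); A=np.c_[q[:,:2],np.ones(len(q))]
    print(tag,m.sum(),np.round(r[0],1),np.round(r[1],1),round(r[2],1),'plane',np.linalg.lstsq(A,q[:,2],rcond=None)[0].round(3))
E
```

```text
time: 19.52
position: [0.4423, 0.2911, 0.1421]
tool_rot: [-2.005, -2.398, 0.049]
ft_force: [1.9, 0.0, -0.2]
grip_width: 0.998
t 19.52 pos [442.3 291.1 142.1] yaw 10.2 tilt [-0.032 -0.014 -0.999] F [ 1.89  0.04 -0.2 ] w 0.998
twist 0.002 shift now [ 0.3 49.3 87.4] shift after twist [ 0.4 49.3 87.4]
top4 0 0 all lx  top med 
side4 6 2 all lx [42.7 43.2 43.4 43.5 44.1] top med 43.7
top4 751 [11.2 -1.8] [59.1 60.1] 0.0 plane [-2.0000e-03  2.1000e-02  9.1982e+01]
side4 1958 [ 9.1 -1. ] [61.7 61.7] 0.1 plane [-2.0000e-03 -2.1000e-02  9.2542e+01]
```

View pics/p4.png

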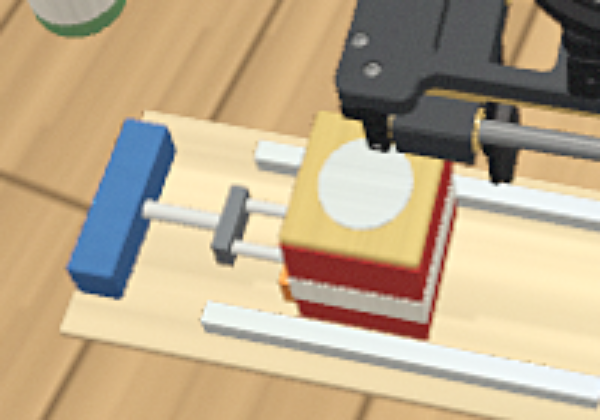

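Tin stands flat (lid tilt ~0), centred at local x ≈ 10, with the pad given only ~5 mm. I'll regrip, straighten, and push the remaining ~5 mm faster.

```bash
python3 -m inch '[[1,0,30,0,0],[1,0,40,0,0],[1,0,38,0,0],[1,0,0,10,0],[1,0,0,10,0]]'>/dev/null; python3 go.py 551.4 309.8 56 10.1
```

```text
t 20.25 pos [558.9 309.2 114.9] yaw 9.7 tilt [-0.032 -0.012 -0.999] F [-0.04  0.03  0.21] w 0.999
twist -0.006 shift now [ 2.2 -5.3 59.1] shift after twist [ 2.2 -5.3 59.1]
```

```bash
python3 -m inch '[[1,2,-5,10,0],[1,0,0,15,0],[1,0,0,0,0]]'>/dev/null; python3 go.py 551.4 309.8 56 10.1
```

```text
t 20.62 pos [549.8 309.2  86.6] yaw 9.8 tilt [-0.035 -0.014 -0.999] F [-0.06 -0.13  0.58] w 0.999
twist -0.005 shift now [ 0.6  2.8 30.5] shift after twist [ 0.6  2.8 30.5]
```

```bash
python3 -m inch '[[1,0,2,15,0],[1,0,1,12,0],[1,0,0,2,0]]'>/dev/null; python3 go.py 551.4 309.8 56 10.1
```

```text
t 21.0 pos [552.1 309.4  56.3] yaw 9.8 tilt [-0.033 -0.014 -0.999] F [-0.24  0.4  -0.44] w 1.002
twist -0.005 shift now [ 0.5 -0.6  0.3] shift after twist [ 0.6 -0.6  0.3]
```

```bash
python3 -m inch '[[0.5,0,-0.5,0,0],[0.38,0,0,0,0],[0.2,0,0,0,0]]' 20 >/dev/null; python3 loc.py; python3 -m inch '[[0.2,0,0,0,0]]' 40 >/dev/null; python3 loc.py; python3 -m inch '[[0.2,0,0,1,0]]' >/dev/null; python3 loc.py; python3 -m inch '[[0.2,0,0,1.5,0]]' >/dev/null; python3 loc.py; python3 go.py C
```

```text
t 21.38 loc x 10.0 y -0.7 z 56.8 F along -0.4 across 0.8 z 0.7 w 0.746
t 21.5 loc x 9.6 y -0.6 z 57.0 F along -2.6 across -0.9 z 0.5 w 0.685
t 21.62 loc x 9.6 y -0.6 z 57.0 F along -3.0 across -1.9 z 7.7 w 0.688
t 21.75 loc x 9.6 y -0.6 z 56.9 F along -3.7 across -2.4 z 9.5 w 0.687
t 21.75 pos [551.5 309.7  56.9] yaw 9.8 tilt [-0.033 -0.015 -0.999] F [-3.25 -2.97  9.48] w 0.687
twist -0.005 shift now [  0.3 -64.3   6.2] shift after twist [  0.6 -64.3   6.2]
```

```bash
python3 -m inch '[[0.2,0,0,-1,0]]' >/dev/null; python3 loc.py; python3 -m inch '[[0.2,0,4,-0.6,0]]' >/dev/null; python3 loc.py; python3 -m inch '[[0.2,0,4,-0.6,0]]' >/dev/null; python3 loc.py; python3 go.py C
```

```text
t 21.88 loc x 8.7 y -0.7 z 57.2 F along -1.7 across -0.4 z -7.8 w 0.693
t 22.0 loc x 9.0 y -0.6 z 57.3 F along -13.0 across -2.3 z 9.2 w 0.685
t 22.12 loc x 9.4 y -0.7 z 57.5 F along -9.4 across -2.0 z 6.2 w 0.690
t 22.12 pos [551.3 309.6  57.5] yaw 9.9 tilt [-0.049 -0.022 -0.999] F [-8.92 -3.58  6.17] w 0.69
twist -0.003 shift now [  0.5 -64.    7.8] shift after twist [  0.7 -64.    7.8]
```

```bash
python3 -m inch '[[0.2,0,1,-2,0]]' >/dev/null; python3 loc.py; python3 -m inch '[[0.2,0,6,-2,0]]' >/dev/null; python3 loc.py; python3 go.py C
```

```text
t 22.25 loc x 8.8 y -0.8 z 57.9 F along -1.8 across 0.1 z -7.3 w 0.690
t 22.38 loc x 12.8 y -0.8 z 58.2 F along -6.2 across 0.4 z -6.3 w 0.690
t 22.38 pos [554.7 310.1  58.2] yaw 10.0 tilt [-0.057 -0.025 -0.998] F [-6.15 -0.67 -6.3 ] w 0.69
twist -0.002 shift now [  0.7 -67.3   9.2] shift after twist [  0.8 -67.3   9.2]
```

```bash
python3 -m inch '[[0.2,0,5,-1,0]]' >/dev/null; python3 loc.py; python3 go.py C; python3 pad.py 5
```

```text
t 22.5 loc x 15.6 y -0.8 z 58.0 F along -9.0 across -0.2 z 2.6 w 0.688
t 22.5 pos [557.5 310.6  58. ] yaw 10.0 tilt [-0.062 -0.027 -0.998] F [-8.77 -1.81  2.59] w 0.688
twist -0.002 shift now [  0.7 -70.1   9.6] shift after twist [  0.8 -70.1   9.6]
top5 0 0 all lx  top med 
side5 6 1 all lx [47.6 48.1 48.5 48.8 48.9] top med 48.0
```

View pics/p5.png

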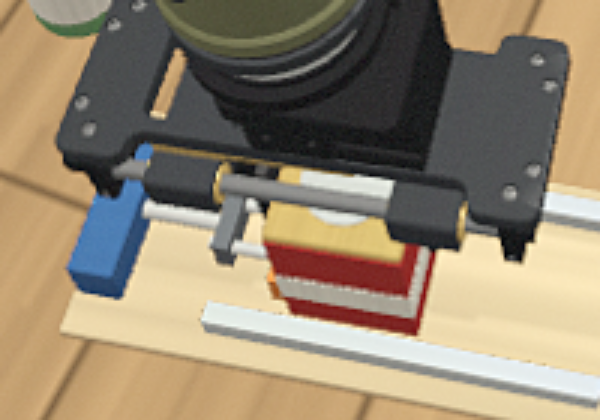

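Pad edge is now at 48.5 against 38.7 free, so the pad has given about 10 mm without going solid. Releasing gently.

```bash
python3 -m inch '[[0.36,0,0,0,0]]' 10 >/dev/null; python3 loc.py; python3 -m inch '[[0.4,0,0,0.3,0]]' 3 >/dev/null; python3 loc.py; python3 -m inch '[[0.45,0,0,0,0],[0.55,0,0,0,0]]'>/dev/null; python3 loc.py; python3 -m inch '[[0.8,0,-1,0,0],[1,0,-1,0,0]]'>/dev/null; python3 loc.py; python3 -m inch '[[1,0,-2,-20,0],[1,0,-2,-20,0],[1,0,0,-20,0],[1,0,0,-20,0],[1,0,0,0,0]]'; python3 -m inch '[[1,0,-40,-10,0],[1,0,-50,0,0],[1,0,-30,0,0],[1,0,0,0,0]]'; python3 go.py R 160; python3 pad.py 6; cat > lid.py <<'E'
from h import *
import sys
for tag in sys.argv[1:]:
    im=load(tag);W=world(im)*1000; d=W-[542,308.6,0]; c,n=np.cos(np.deg2rad(10.1)),np.sin(np.deg2rad(10.1))
    lx=d[...,0]*c+d[...,1]*n; ly=-d[...,0]*n+d[...,1]*c
    m=(d[...,2]>86)&(d[...,2]<102)&(abs(ly)<45)&(lx>-45)&(lx<60)
    if m.sum()<50: print(tag,'no lid',m.sum()); continue
    q=np.c_[lx[m],ly[m],d[...,2][m]]; r=cv2.minAreaRect(q[:,:2].astype(np.float32)); A=np.c_[q[:,:2],np.ones(len(q))]
    print(tag,m.sum(),np.round(r[0],1),np.round(r[1],1),round(r[2],1),'plane',np.linalg.lstsq(A,q[:,2],rcond=None)[0].round(3))
E
python3 lid.py top6 side6
```

```text
t 22.73 loc x 15.8 y -0.7 z 58.1 F along -3.0 across -0.6 z 0.4 w 0.692
t 22.85 loc x 15.7 y -0.7 z 57.9 F along -4.7 across -1.1 z 0.9 w 0.702
t 23.1 loc x 16.5 y -0.7 z 58.1 F along -2.8 across -1.2 z -1.7 w 0.761
t 23.35 loc x 16.6 y -0.7 z 59.0 F along 0.2 across -0.6 z -0.1 w 0.921
time: 23.98
position: [0.5626, 0.3137, 0.1492]
tool_rot: [-2.005, -2.386, 0.073]
ft_force: [0.0, -0.2, -0.8]
grip_width: 1.002
time: 24.48
position: [0.4413, 0.292, 0.1636]
tool_rot: [-2.005, -2.384, 0.077]
ft_force: [1.2, -0.6, 0.5]
grip_width: 1.003
t 24.48 pos [441.3 292.  163.6] yaw 9.8 tilt [-0.051 -0.022 -0.998] F [ 1.18 -0.56  0.51] w 1.003
twist 0.282 shift now [-366.9  -20.1    9.3] shift after twist [-358.    82.7    9.3]
top6 0 0 all lx  top med 
side6 6 2 all lx [43.8 44.6 45.3 45.6 45.8] top med 45.1
top6 877 [12.9 -1.1] [59.5 61.1] 0.5 plane [-9.0000e-03  1.9000e-02  9.2123e+01]
side6 2174 [10.9 -0.8] [61.1 60.7] 0.1 plane [ 2.0000e-03 -1.4000e-02  9.2348e+01]
```

View pics/p6.png

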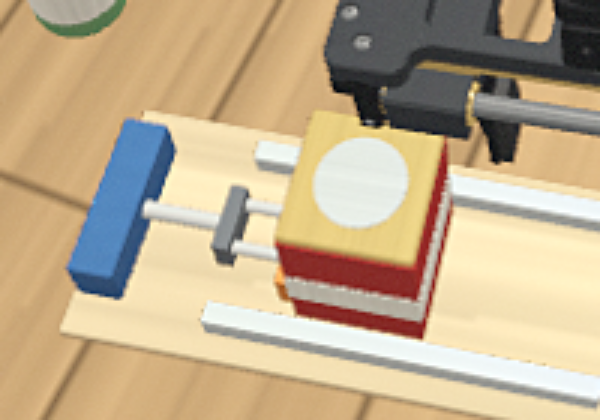

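The heavier tin stands upright and flat, still bearing on the pad, which stays given by about 7 mm (pad edge at 45.3). It is pressed to ~10 mm and friction holds the rest. Now the light tin.

```bash
python3 -m inch '[[1,0,0,0,0.14],[1,0,0,0,0.14],[1,-40,9,0,0],[1,-55,13,0,0],[1,-55,13,0,0]]' >/dev/null; python3 -m inch '[[1,-55,13,0,0],[1,-55,13,0,0],[1,-55,12,0,0],[1,-30,6,0,0],[1,0,0,0,0]]' 30 >/dev/null; python3 go.py 486 -73 130 -6.3; python3 - <<'E'
from h import *
for n in('top','side'):
    im=snap(n,n+'7'); W=world(im)*1000; m=(W[...,2]>80)&(W[...,2]<92)&(W[...,0]>420)&(W[...,0]<550)&(W[...,1]>-140)&(W[...,1]<-15)
    if m.sum()>50:
        r=cv2.minAreaRect(W[m][:,:2].astype(np.float32)); print(n,m.sum(),np.round(r[0],1),np.round(r[1],1),round(r[2],1))
E
```

```text
t 25.82 pos [492.3 -73.9 164.1] yaw -7.3 tilt [-0.051 -0.01  -0.999] F [ 0.82  0.79 -0.12] w 1.003
twist -0.017 shift now [ 0.7 -4.7 34.4] shift after twist [ 0.8 -4.7 34.4]
side 934 [486.3 -72.4] [62.  60.6] 83.7
```

```bash
python3 -m inch '[[1,1,-1,30,-0.017],[1,0,2,35,0],[1,0,2,30,0],[1,0,1,8,0],[1,0,0,0,0]]' >/dev/null; python3 go.py 486 -73 54 -6.3
```

```text
t 26.55 pos [494.4 -60.8  60. ] yaw -5.1 tilt [-0.047 -0.007 -0.999] F [-0.56  0.04 -0.02] w 1.003
twist 0.02 shift now [-12.9  -6.9   6.5] shift after twist [-13.   -6.7   6.5]
```

```bash
python3 -m inch '[[1,-11,-6,3,0.01],[1,0,0,0,0]]' >/dev/null; python3 go.py 486 -73 54 -6.3
```

```text
t 26.8 pos [488.3 -71.6  59.2] yaw -5.7 tilt [-0.044 -0.008 -0.999] F [-0.56  0.08  0.31] w 1.001
twist 0.011 shift now [-1.6 -1.9  5.3] shift after twist [-1.6 -1.9  5.3]
```

```bash
python3 -m inch '[[0.6,-1.5,-2.5,4.5,0.01],[0.5,0,0,0,0],[0.38,0,0,0,0]]' 15 >/dev/null; python3 go.py 486 -73 54 -6.3;  python3 -m inch '[[0.2,0,0,0,0],[0.2,0,0,0,0]]' 30 >/dev/null; python3 go.py 486 -73 54 -6.3
```

```text
t 27.18 pos [486.1 -73.6  55.9] yaw -6.4 tilt [-0.042 -0.008 -0.999] F [-0.04 -0.79  0.6 ] w 0.749
twist -0.001 shift now [ 0.6 -0.1  1.9] shift after twist [ 0.6 -0.1  1.9]
t 27.43 pos [486.5 -73.6  56. ] yaw -6.4 tilt [-0.041 -0.008 -0.999] F [-0.49  0.22 -0.87] w 0.696
twist -0.001 shift now [ 0.5 -0.5  2. ] shift after twist [ 0.5 -0.5  2. ]
```

```bash
python3 -m inch '[[0.2,0,0,0,0],[0.2,0,0,-15,0],[0.2,0,0,-30,0],[0.2,0,0,-30,0],[0.2,0,0,0,0]]' 40 >/dev/null; python3 go.py 560 -300 125 0;
```

```text
t 28.05 pos [488.2 -72.1 133.4] yaw -6.3 tilt [-0.044 -0.007 -0.999] F [ 1.33  0.62 -4.3 ] w 0.691
twist -0.11 shift now [-218.5   96.7    6.8] shift after twist [-227.8   72.1    6.8]
```

```bash
python3 -m inch '[[0.2,-20,7,0,-0.05],[0.2,-40,14,0,-0.05],[0.2,-45,15,0,0],[0.2,-45,15,0,0],[0.2,-40,13,0,0]]' >/dev/null; python3 -m inch '[[0.2,-20,6,0,0],[0.2,-10,3,0,0],[0.2,0,0,0,0]]' >/dev/null;  python3 go.py 560 -300 100 0
```

```text
t 29.05 pos [ 552.3 -294.3  121.7] yaw -0.0 tilt [-0.058  0.    -0.998] F [ 0.22 -0.4  -2.47] w 0.691
twist -0.0 shift now [-5.7  9.  21.2] shift after twist [-5.7  9.  21.2]
```

```bash
python3 -m inch '[[0.2,-5,9,12,0],[0.2,0,1,15,0],[0.2,0,1,15,0],[0.2,0,0,5,0],[0.2,0,0,0,0]]' >/dev/null; python3 go.py 560 -300 61 0
```

```text
t 29.68 pos [ 560.9 -293.9   70. ] yaw 0.4 tilt [-0.06   0.003 -0.998] F [ 0.45 -0.13 -3.26] w 0.688
twist 0.006 shift now [-6.1 -0.4  9. ] shift after twist [-6.1 -0.3  9. ]
```

```bash
python3 -m inch '[[0.2,-4,0,3,0]]' >/dev/null; python3 -m inch '[[0.2,0,0,2.5,0]]' >/dev/null;  python3 go.py 560 -300 61 0; python3 -m inch '[[0.2,0,0,2,0]]'; python3 -m inch '[[0.2,0,0,1,0]]'
```

```text
t 29.93 pos [ 561.1 -298.7   65.2] yaw 0.3 tilt [-0.058  0.002 -0.998] F [ 0.23  0.73 -3.87] w 0.689
twist 0.006 shift now [-1.3 -0.8  4.2] shift after twist [-1.3 -0.8  4.2]
time: 30.05
position: [0.5611, -0.2989, 0.0634]
tool_rot: [-2.185, -2.197, 0.061]
ft_force: [-0.2, -0.1, -2.6]
grip_width: 0.688
time: 30.18
position: [0.5611, -0.299, 0.0624]
tool_rot: [-2.186, -2.197, 0.061]
ft_force: [0.3, 0.4, -2.7]
grip_width: 0.694
```

```bash
python3 -m inch '[[0.2,0,0,1,0]]'; python3 -m inch '[[0.2,0,0,1,0]]'; python3 -m inch '[[0.2,0,0,0.5,0]]'
```

```text
time: 30.3
position: [0.5611, -0.299, 0.0615]
tool_rot: [-2.186, -2.197, 0.061]
ft_force: [0.4, -0.4, -3.0]
grip_width: 0.692
time: 30.42
position: [0.5611, -0.2989, 0.0607]
tool_rot: [-2.186, -2.197, 0.061]
ft_force: [-1.4, 1.5, 1.8]
grip_width: 0.688
time: 30.55
position: [0.5611, -0.2989, 0.0607]
tool_rot: [-2.186, -2.198, 0.061]
ft_force: [-1.4, 0.3, 1.2]
grip_width: 0.694
```

Touchdown on the tray floor. Release gently, rise, and check.

```bash
python3 -m inch '[[0.38,0,0,0,0],[0.42,0,0,0,0],[0.5,0,0,0,0]]' 5 >/dev/null; python3 -m inch '[[0.7,0,0,0,0],[1,0,0,0,0],[1,0,0,0,0]]' >/dev/null; python3 go.py 560 -300 61 0; python3 -m inch '[[1,0,0,-25,0],[1,0,0,-40,0],[1,0,0,-40,0],[1,0,0,-20,0],[1,0,0,0,0]]'; python3 -m inch '[[1,0,-40,0,0],[1,0,-50,0,0],[1,0,-40,0,0],[1,0,0,0,0]]'; python3 pad.py 8; python3 lid.py top8 side8; python3 - <<'E'
from h import *
for n in('top8','side8'):
    W=world(load(n))*1000; m=(W[...,2]>84)&(W[...,2]<97)&(W[...,0]>480)&(W[...,0]<640)&(W[...,1]>-380)&(W[...,1]<-220)
    if m.sum()>50:
        q=W[m]; r=cv2.minAreaRect(q[:,:2].astype(np.float32)); print(n,m.sum(),np.round(r[0],1),np.round(r[1],1),round(r[2],1),np.linalg.lstsq(np.c_[q[:,:2]-r[0],np.ones(len(q))],q[:,2],rcond=None)[0].round(3))
E
```

```text
t 31.3 pos [ 562.4 -299.5   62. ] yaw 0.3 tilt [-0.054 -0.    -0.999] F [ 0.43 -0.01 -0.55] w 0.969
twist 0.005 shift now [-0.4 -2.4  1.2] shift after twist [-0.5 -2.4  1.2]
time: 31.92
position: [0.5694, -0.2993, 0.19]
tool_rot: [-2.187, -2.2, 0.06]
ft_force: [-0.4, 0.5, -1.0]
grip_width: 1.002
time: 32.42
position: [0.4341, -0.2988, 0.1914]
tool_rot: [-2.182, -2.195, 0.06]
ft_force: [0.6, -0.7, 0.6]
grip_width: 0.998
top8 0 0 all lx  top med 
side8 2 1 all lx [44.9 44.9 45.  45.1 45.1] top med 45.1
top8 1034 [13.1 -1.4] [59.9 62. ] 0.3 plane [0.0000e+00 4.0000e-03 9.1698e+01]
side8 2243 [10.9 -1.1] [61.4 61.3] 0.2 plane [ 5.0000e-03 -1.2000e-02  9.2348e+01]
top8 1026 [ 561.7 -295.8] [59.2 60.6] 1.6 [ 4.0000e-03 -5.0000e-03  8.8984e+01]
side8 597 [ 559.8 -299.3] [59.5 66.8] 0.6 [ 8.0000e-03 -2.9000e-02  9.0952e+01]
```

View pics/side8.png

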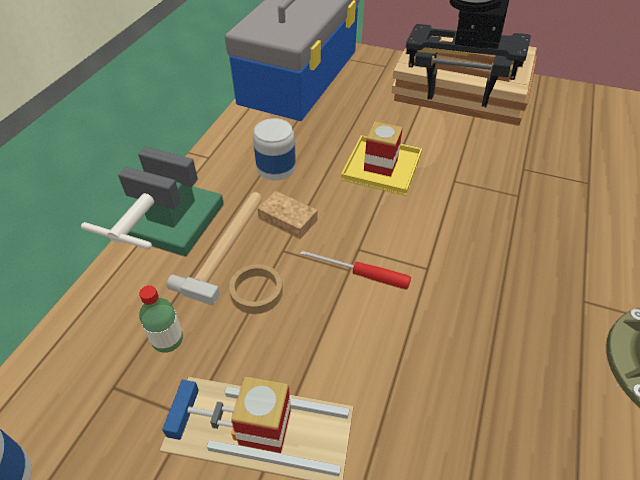

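Both tins stand where they should, and nothing else has moved in the side view (light tin at (382,148) in the tray, heavy tin at (262,412) on the pad). Handing in.

```bash
python3 -c "from bench import ctrl;print(ctrl.close_job())"
```

```text
the job is handed in; nothing more can be done
None
```

The job is handed in: the heavier tin stands in the channel bearing on the pad, and the lighter one stands in the yellow tray. The pad now rests at about 7 mm of give rather than a full centimetre.

- **Weighing:** I lifted both tins. The left one read about 6.5 N and the right one about 3.2 N, so the left was the heavier.
- **Heavy tin:** I set it at the load spot and slid it onto the pad. The first push gave only 5–6 mm because the tool leaned under load. I let go, regripped and pushed again, to about 10 mm by the camera and about 9 N along the channel including friction. That is short of the 15 mm where the pad goes solid. On release the pad eased back to about 7 mm: the pad edge suggests 6.4 mm and the tin's lid about 7.4 mm. It stayed at that in the last check about 8 s later, with the lid level to within about 1°.
- **Light tin:** It is upright in the tray at about (561, −298) mm, near the tray's centre. The two cameras differ by about 3.5 mm on its position. Its lid was level in the top view, but a partial side view showed a slope of about 0.03 rad, which I put down to measurement noise.
- **Other things:** The screwdriver, hammer, tape, sanding block, paint can and glue look unmoved by eye in the final side view. I did not measure them. The gripper was clear of everything at about 32 s of the 72 s allowed.

The tool was still leaning about 3° from the channel push when it placed the light tin, so that tin touched down on one edge and settled flat on release.

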